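# Seat a detector housing in the alignment nest

### The job

Put the detector housing with the square-cornered tower into the alignment nest: set it flat on the bare plate with its long side along the long rail but clear of both the rail and the end stop, and push it down firmly. Then, keeping it down on the plate, slide it squarely against the long rail first, while still clear of the end stop, and after that along the rail until it butts against the end stop, and let go.

Things in the scene. Friction and masses are not known exactly. Their poses are not given: they have to be found in the camera images.
- nest: Fixed dark steel plate 190 (x) x 220 (y) x 12 (z) mm with rail and end stop on it. Origin: centre of its underside, on the table; z up, yaw within 20 deg. Bare top face (z = 12 mm): x from -95 to +70 (rail), y from -110 to +85 mm (stop). A housing butted against both has its axis at x = +35, y = +35 mm, its middle point at z = 47 mm, its long (y) side along the rail.
- rail: Long rail: plain steel bar 22 (x) x 216 (y) x 18 (z) mm fixed along the plate's +x edge (far from the robot). Origin: centre of its underside, on the plate's top; axes as the nest's. The face to butt against looks to -x, 11 mm from the origin. Its top is 6 mm below the top of the flange of a housing on the plate.
- stop: End stop: plain short steel bar 60 (x) x 22 (y) x 18 (z) mm fixed on the plate's +y (left) edge, beside the rail's end. Origin: centre of its underside, on the plate's top; axes as the nest's. The face to butt against looks to -y, 11 mm from the origin.
- housing_mid (a point): Loose aluminium housing, 0.25-0.45 kg: flange 70 (x) x 100 (y) x 24 mm tall; centred on it a rectangular tower 28 (x) x 44 (y) x 46 mm tall, flat top; grip its bare +x/-x faces. Brass socket (6 mm) on each +y/-y face. Same either way round. Point: on its axis, 35 mm above underside. Starts on the table right of the nest, y axis within 35 deg of world y. Look-alikes: round turret; low cover with two sockets.
Mind the look-alikes: they are no part of the job. What is shaped like the part that bears housing_mid but green is not meant.

How it is judged:
On the way, in this order (a step that is already met when the one before it is completed fails the run):
1. the housing lies flat on the plate, its long side roughly along the rail (within 17 degrees) and clear of rail and stop by over 10 mm, and is pushed down on it with more than 7 N in all (z of housing_mid in the frame of nest between 0.043 and 0.051 m and angle between housing_mid's own z axis and vertical below 0.1 rad and x of housing_mid in the frame of nest between -0.09 and 0.025 m and y of housing_mid in the frame of nest between -0.1 and 0.025 m and angle between the y axis of housing_mid and the y axis of nest, either way round below 0.3 rad and contact force between housing and nest above 7 N), for 0.1 s.
2. the housing, flat on the plate and its long side along the rail, touches the rail while still over 10 mm from the end stop (z of housing_mid in the frame of nest between 0.043 and 0.051 m and angle between housing_mid's own z axis and vertical below 0.1 rad and y of housing_mid in the frame of nest below 0.025 m and angle between the y axis of housing_mid and the y axis of nest, either way round below 0.175 rad and x of housing_mid in the frame of nest above 0.025 m and contact force between housing and rail above 0.5 N).
3. the housing, flat on the plate and still along the rail, touches the end stop (z of housing_mid in the frame of nest between 0.043 and 0.051 m and angle between housing_mid's own z axis and vertical below 0.1 rad and x of housing_mid in the frame of nest above 0.025 m and angle between the y axis of housing_mid and the y axis of nest, either way round below 0.175 rad and y of housing_mid in the frame of nest above 0.025 m and contact force between housing and stop above 0.5 N).
At the end, for the whole second after the job is handed in: The housing rests released and still, flat on the nest's plate, its long side along the rail within 10 degrees, no more than 10 mm short of the rail and no more than 10 mm short of the end stop (z of housing_mid in the frame of nest between 0.043 and 0.051 m and angle between housing_mid's own z axis and vertical below 0.1 rad and x of housing_mid in the frame of nest between 0.025 and 0.039 m and y of housing_mid in the frame of nest between 0.025 and 0.039 m and angle between the y axis of housing_mid and the y axis of nest, either way round below 0.175 rad and linear speed of housing below 0.02 m/s); the robot touches nothing.
It also fails if it takes over 42 s, if anything falls off the work surface, if the arm or the gripper's body presses on something with over 40 N, if the wrist force passes 120 N, or if a joint passes its speed limit or range.

### The arm

A 6-joint arm with a two-finger parallel gripper is mounted at the origin on the work surface. World frame = base frame: x ahead of the robot, y to its left, z up, the work surface at z = 0. Lengths are in m, angles in rad, forces in N, time in s.
With the tool pointing down it reaches from about 0.25 to 0.775 m from the base axis. Payload 8.9 kg.
Tool frame: the origin (TCP) lies at the very end of the fingers, on their centre line; the grasp point (between the pads) lies tcp_to_grasp behind it (tcp_to_grasp is the distance from the TCP to the grasp point, in m); z points along the fingers, y is the line along which they close (so a half turn about z gives the same grasp; the last joint's range is limited). The gripper opens to 85 mm and grips with 20 to 120 N. Pads are 22 mm wide; open, the fingers measure 114 mm over their backs; the gripper's body (76 mm by 85 mm) begins 54 mm behind the grasp point. The pads swing forward as they close: fully open they stand 13 mm farther back than shut.
Start: joints at [1.055, 0.291, -0.153, 1.127, 0, 1.431], TCP at [0.193, 0.488, 0.209] pointing down, gripper open.
Joint ranges: [-2.52, 2.52], [-0.91, 1.74], [-1.3, 1.37], [-1.96, 2.02], [-1.52, 1.47], [-3.14, 3.14]. Speed limits (rad/s): [2.22, 2.22, 2.79, 3.14, 3.14, 3.14].

### API

Orientations are given as a rotation vector (axis times angle).
In Python, from plant import sense, capture, job_done, search_frame, regions_of, mark_of, tcp_to_grasp gives the robot as it stands. The module is installed in compiled form; this text tells all that it offers.
- The arm moves only by the tool step_arm, never from a script. Its argument "series" is text: rows parted by semicolons, each of 7 numbers parted by spaces: the shift along the world's x, y, z in units of 40 mm (1.0 is 40 mm), then the turn, a rotation vector about the world's x, y, z in rad, then the opening in per cent of the stroke, from 0 (shut) to 100 (fully open). In form: dx dy dz wx wy wz claw; .... A call has 1 to 8 rows; each row is the pose to reach, as a shift and turn from the pose commanded when the call began; what a row does not reach only later rows make up. A row lasts 1/8 s, in which the tool goes at most 62.5 mm and 10.7 degrees, less where a joint would pass 70% of its speed; a pose out of reach is approached as far as the arm can. A call with a gripper value outside its range is refused whole. The fingers move at their own pace and stop on an object; "grip_force" is the grip in N (left out, the last holds). Time passes only in rows, so rows that repeat a pose let the fingers close. It gives the time, the measured TCP pose, the force, the opening and the grip force at its end, in the units of the state.
- sense(): the state, without advancing time (a new reading comes with each control period).
- capture(name): name is "scene" or "top"; returns a dict with "pixels" (480x640x3 uint8, red, green, blue), "fovy" (degrees; the focal length in pixels is half the picture's height over the tangent of half this angle, whatever the lens; pixels are square), "cx", "cy" (the principal point, pixels), "extrinsics" (4x4, takes a point from camera to world coordinates). Camera axes: x right, y down, z forward; pixel columns grow to the right and rows downward; lengths in m; the calibration is good to about 2 mm. A picture is of the moment at which its call begins. There is no depth.
- job_done(): hands the job in; it is judged then, once.
Trained networks look in the newest picture that a camera, given by its name, has taken for a name from the list of things; names that differ only in an ending like _2 or _b are one class to them, and where a whole thing is asked for, a point or a joint stands for the part that bears it (a point fixed in the world has none). Each returns a list of dicts, best first, with "p" (0 to 1); they miss things now and then, are a little off and sometimes report something else, mostly with a low value. They report only what shows in the picture. A call takes as long as a camera call. They do not tell look-alikes from the thing itself.
- search_frame(camera, thing): "centre" ([column, row] in pixels, amid what is visible of it).
- regions_of(camera, thing): "pixels" (480x640 bool, what is visible of it) and "centre" ([column, row] in pixels, amid what is visible of it).
- mark_of(camera, thing): "centre" ([column, row] in pixels: a listed point, or the origin of a listed thing).
The state is a dict: "t": time; "q": joint angles; "qvel": joint speeds; "joint_efforts": joint torques, N m; "position": TCP position; "ee_rot": TCP orientation; "contact_force": force on the tool from outside, world axes, zero at the start; "ft_torque": the same for the moment, N m; "width": finger opening in m; "grasp_force": force on a finger pad.
Only numpy, scipy, OpenCV 4.12 (cv2) and the standard library are available. Lean on these libraries where they do the work, as an engineer would, in place of code of your own. Each camera call takes 0.05 s, during which the arm holds its last target. There are 200 camera calls.

## Working session

There is one attempt and no reset: what is moved stays moved. The work goes in short steps, Python scripts to look and compute and a tool call to move; the robot and the scene stay as the last step left them, time stands still between calls to the robot, and variables do not carry over. Pictures are saved under pics/ and viewed, at most 10 in all, crops included, and the job is handed in when it is done.

Besides the shell and the picture viewer there is one more tool, called after "Emit:" as name(argument=value, ...) on one line, values as JSON. step_arm: Moves the arm, as the interface text tells. Its arguments: {"type":"object","properties":{"series":{"type":"string"},"grip_force":{"type":"number"}},"required":["series"]}

```bash
mkdir -p pics; cat > h.py <<'E'
import numpy as np, cv2
from plant import *
def cam(name,save=None):
    c=capture(name)
    if save: cv2.imwrite('pics/'+save,c['pixels'][:,:,::-1])
    return c
def ray(c,uv):
    f=240/np.tan(np.radians(c['fovy'])/2); E=np.array(c['extrinsics'])
    d=E[:3,:3]@np.array([(uv[0]-c['cx'])/f,(uv[1]-c['cy'])/f,1]); return E[:3,3],d
def at(c,uv,z):
    o,d=ray(c,uv); return o+d*(z-o[2])/d[2]
def proj(c,p):
    f=240/np.tan(np.radians(c['fovy'])/2); E=np.array(c['extrinsics'])
    q=E[:3,:3].T@(np.array(p)-E[:3,3]); return np.array([c['cx']+f*q[0]/q[2],c['cy']+f*q[1]/q[2]])
E
python3 - <<'E'
from h import *
np.set_printoptions(precision=4,suppress=True)
a=[]
Z={'housing_mid':.035,'nest':0,'rail':.012,'stop':.012}
for n in ['top','scene']:
    c=cam(n,n+'1.png'); a.append(c['pixels']); print(n,c['extrinsics'][:3,3],c['fovy'])
    for t in Z:
        for m in mark_of(n,t): print(t,round(m['p'],2),m['centre'],at(c,m['centre'],Z[t]))
    for m in regions_of(n,'housing_mid'): print('reg',round(m['p'],2),m['centre'],m['pixels'].sum(),c['pixels'][m['pixels']].mean(0))
cv2.imwrite('pics/both.png',cv2.resize(np.vstack(a)[:,:,::-1],(400,600)))
print(tcp_to_grasp,sense())
E
```

```text
top [0.2809 0.0201 0.9192] 50.143527260873526
housing_mid 0.94 [230.7, 324.2] [0.2965 0.1775 0.035 ]
housing_mid 0.94 [477.1, 392.7] [ 0.2311 -0.2447  0.035 ]
housing_mid 0.72 [327.8, 306.2] [0.3451 0.0167 0.035 ]
housing_mid 0.65 [403.5, 255.2] [ 0.448  -0.1052  0.035 ]
nest 0.58 [240.4, 205.7] [0.5137 0.1977 0.    ]
rail 0.78 [246.2, 160.9] [0.5974 0.1971 0.012 ]
stop 0.6 [189.9, 185.3] [0.5388 0.2935 0.012 ]
reg 0.95 [236.3, 325.9] 2495 [ 78.8321 143.2     85.287 ]
reg 0.89 [330.9, 309.9] 2291 [ 82.9411 150.8673  89.7717]
reg 0.76 [402.3, 257.5] 2324 [195.4225 187.4673 182.3223]
reg 0.67 [474.3, 393.7] 2718 [ 69.4868 129.3315  75.287 ]
scene [ 1.1245 -0.3792  0.8534] 48.227606729530784
housing_mid 0.91 [176.7, 223.1] [ 0.2256 -0.2572  0.035 ]
housing_mid 0.88 [361.3, 185.3] [0.3003 0.1687 0.035 ]
housing_mid 0.85 [282.8, 267.5] [ 0.4505 -0.1066  0.035 ]
housing_mid 0.72 [311.3, 220.7] [0.3543 0.0075 0.035 ]
nest 0.78 [419.9, 249.9] [0.5143 0.1935 0.    ]
rail 0.8 [444.0, 270.1] [0.5943 0.1966 0.012 ]
stop 0.64 [460.1, 235.6] [0.5284 0.2909 0.012 ]
reg 0.95 [310.2, 226.9] 1468 [ 45.5354 106.4789  55.5341]
reg 0.95 [178.2, 231.6] 1389 [ 47.5738 109.8697  57.8294]
reg 0.94 [282.9, 273.3] 1765 [144.6346 138.6357 136.7881]
reg 0.74 [361.8, 194.1] 1193 [ 43.1484 102.0394  52.7636]
reg 0.41 [462.6, 236.1] 371 [119.9892 116.7305 111.4744]
0.0187 {'t': 0.6, 'q': array([ 1.0547,  0.2907, -0.1534,  1.1267,  0.    ,  1.4315]), 'qvel': array([ 0.0009, -0.002 , -0.0013,  0.0005, -0.0005, -0.0018]), 'joint_efforts': array([ -0.0005, -53.6795,  33.1541,   0.002 ,  -0.0002,  -0.    ]), 'position': array([0.1932, 0.4882, 0.2088]), 'ee_rot': array([0.5885, 3.086 , 0.    ]), 'contact_force': array([ 0.2719, -0.701 ,  1.2312]), 'ft_torque': array([ 0.024 , -0.0687,  0.0018]), 'grasp_force': 0.0, 'width': 0.08514319771253644}
```

View pics/top1.png

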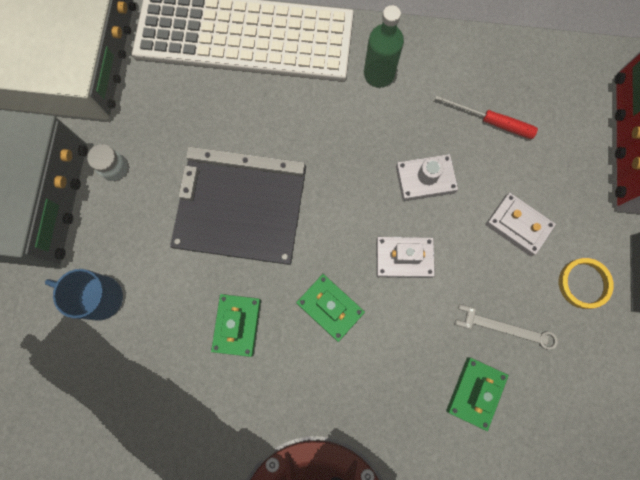

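View pics/scene1.png

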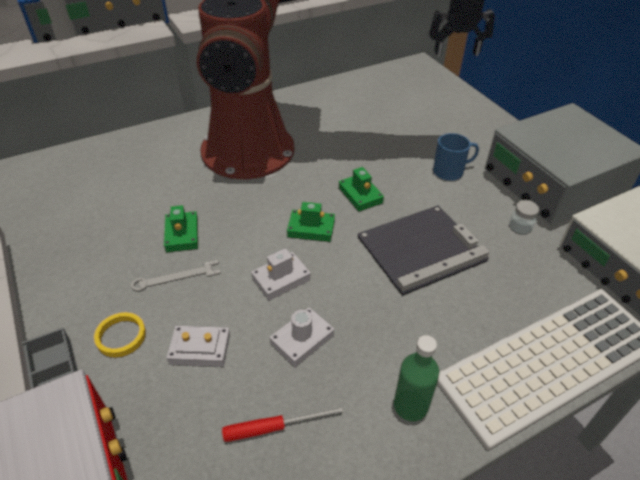

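Candidates in the top view are the square tower, aluminium (405,256); the round turret (428,176); the two-socket cover (521,223); and green ones at (236,325), (331,307) and (477,393). By the description I choose (405,256). Next I measure yaws and check with a crop.

```bash
cat >> h.py <<'E'
def rect(c,mask,z):
    k=max(cv2.findContours(mask.astype(np.uint8),0,1)[0],key=cv2.contourArea)[:,0]
    P=np.array([at(c,p,z)[:2] for p in k])*1000
    (x,y),(w,h),a=cv2.minAreaRect(P.astype(np.float32))
    return np.round([x,y,w,h,a],1)
def box(x,y,yaw,w,h,z,ox=0,oy=0):
    R=np.array([[np.cos(yaw),-np.sin(yaw)],[np.sin(yaw),np.cos(yaw)]])
    return [np.r_[np.array([x,y])+R@np.array([ox+i*w/2,oy+j*h/2]),z] for i,j in [(1,1),(1,-1),(-1,-1),(-1,1)]]
E
python3 - <<'E'
from h import *
for n in ['top','scene']:
    c=cam(n)
    for t,z in [('housing_mid',.024),('nest',.012),('rail',.03),('stop',.03)]:
        for m in regions_of(n,t):
            col=c['pixels'][m['pixels']].mean(0)
            if t=='housing_mid' and col[1]-col[0]>30: continue
            print(n,t,round(m['p'],2),rect(c,m['pixels'],z))
    if n=='top':
        cv2.imwrite('pics/crop.png',cv2.resize(c['pixels'][130:290,150:470,::-1],None,fx=2.5,fy=2.5,interpolation=cv2.INTER_CUBIC))
E
```

```text
top housing_mid 0.81 [ 447.3 -109.    71.7  102.7    6.4]
top nest 0.9 [513.3 200.3 224.4 194.9  88.3]
top rail 0.83 [590.7 195.2 218.1  28.7  88.1]
top stop 0.83 [537.5 292.   26.7  64.9  89.3]
scene housing_mid 0.82 [ 449.6 -116.3  102.2  105.9    5.7]
scene nest 0.84 [515.4 200.6 238.6 196.1  88.3]
scene nest 0.34 [585.8 200.9 229.3  37.9  88.1]
scene stop 0.69 [545.1 285.1  29.7  66.5  86.8]
```

View pics/crop.png

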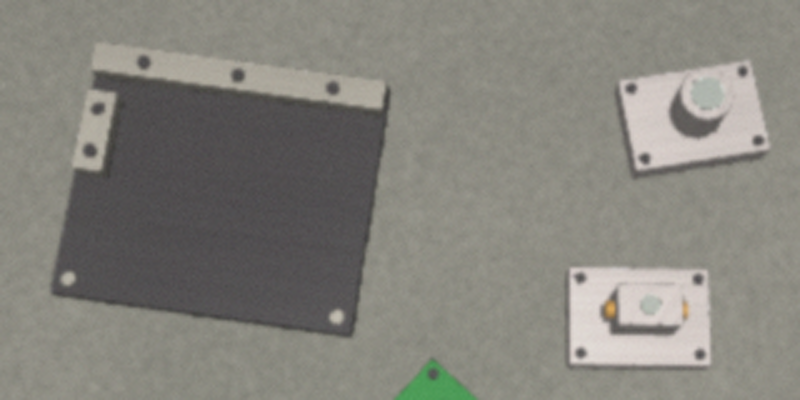

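The crop confirms it: the rectangular tower with brass sockets is at crop (650,305), the round turret is elsewhere, and the nest rail lies far and the stop left. The housing is at about (0.449, -0.106) with yaw +6.4°, and the nest at about (0.514, 0.198) with yaw -1.7°. Moving above the housing.

Emit:
step_arm(series="6.4 -14.85 0 0 0 -1.082 100;6.4 -14.85 0 0 0 -1.082 100;6.4 -14.85 0 0 0 -1.082 100;6.4 -14.85 0 0 0 -1.082 100;6.4 -14.85 0 0 0 -1.082 100;6.4 -14.85 0 0 0 -1.082 100;6.4 -14.85 0 0 0 -1.082 100;6.4 -14.85 0 0 0 -1.082 100", grip_force=50)

```text
t: 2.1
position: [0.3917, 0.0269, 0.2092]
ee_rot: [2.093, 2.341, 0.001]
contact_force: [0.6, 0.7, 0.0]
width: 0.0853
grasp_force: 0.0
```

Emit:
step_arm(series="0 0 0 0 0 0 100;0 0 0 0 0 0 100")

```text
t: 2.35
position: [0.3908, 0.029, 0.2087]
ee_rot: [-2.095, -2.341, 0.0]
contact_force: [-0.2, 0.6, 0.4]
width: 0.0851
grasp_force: 0.0
```

Emit:
step_arm(series="1.45 -3.38 -2.2 0 0 0 100;1.45 -3.38 -2.2 0 0 0 100;1.45 -3.38 -2.2 0 0 0 100;1.45 -3.38 -2.2 0 0 0 100;1.45 -3.38 -2.2 0 0 0 100;1.45 -3.38 -2.2 0 0 0 100")

```text
t: 3.1
position: [0.4491, -0.1048, 0.1215]
ee_rot: [2.09, 2.344, 0.001]
contact_force: [0.4, -0.5, -0.6]
width: 0.0854
grasp_force: 0.0
```

```bash
python3 - <<'E'
from h import *
c=cam('scene'); s=sense(); print(s['position'],s['ee_rot'],[(m['p'],m['centre'],at(c,m['centre'],.035)) for m in mark_of('scene','housing_mid')])
im=c['pixels'].copy()
cv2.imwrite('pics/c2.png',cv2.resize(im[170:320,190:390,::-1],None,fx=4,fy=4,interpolation=2))
E
```

```text
[ 0.44923325 -0.10502423  0.12154114] [2.09061538e+00 2.34368934e+00 6.89991703e-04] [(0.93, [177.2, 219.9], array([ 0.21626424, -0.25313414,  0.035     ])), (0.78, [279.7, 268.5], array([ 0.45006293, -0.11327644,  0.035     ])), (0.77, [364.2, 185.0], array([0.30247082, 0.17539688, 0.035     ])), (0.6, [313.0, 221.2], array([0.3575066 , 0.01013395, 0.035     ]))]
```

View pics/c2.png

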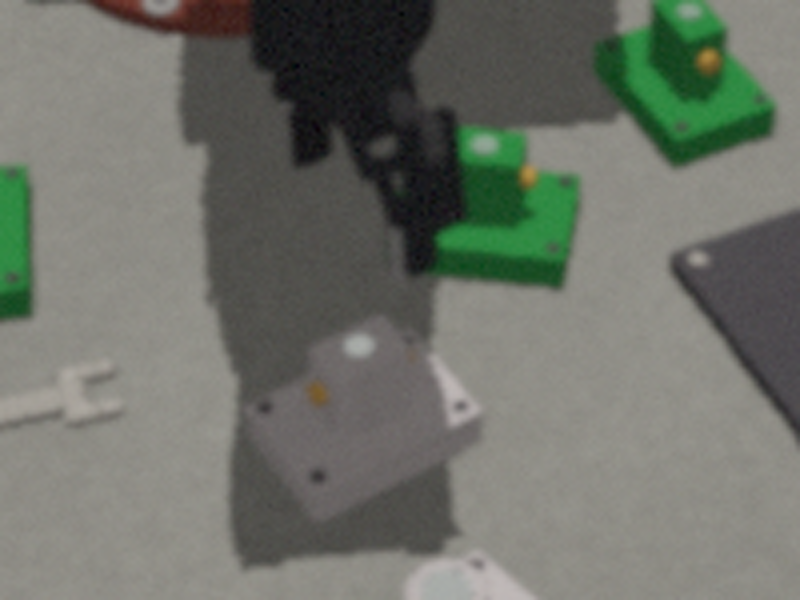

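The gripper is above the square tower (crop (360,360)), with the fingers on either side of its ±x faces. Descending and gripping.

Emit:
step_arm(series="0 -0.05 -1 0 0 0 100;0 -0.05 -1.7 0 0 0 100;0 -0.05 -2.19 0 0 0 100;0 -0.05 -2.19 0 0 0 100;0 -0.05 -2.19 0 0 0 100;0 -0.05 -2.19 0 0 0 30;0 -0.05 -2.19 0 0 0 5;0 -0.05 -2.19 0 0 0 5")

```text
t: 4.2
position: [0.4493, -0.1083, 0.0335]
ee_rot: [2.093, 2.342, 0.0]
contact_force: [0.4, -0.5, 0.1]
width: 0.0321
grasp_force: 0.0
```

Emit:
step_arm(series="0 0 0 0 0 0 5;0 0 0 0 0 0 5;0 0 0 0 0 0 5;0 0 0 0 0 0 5")

```text
t: 4.7
position: [0.4495, -0.1083, 0.0336]
ee_rot: [2.093, 2.342, 0.001]
contact_force: [-1.3, 0.8, 5.4]
width: 0.0268
grasp_force: 50.0
```

Emit:
step_arm(series="0 0 1.5 0 0 0 5;0 0 1.5 0 0 0 5;1.62 7.68 1.5 0 0 -0.14 5;1.62 7.68 1.5 0 0 -0.14 5;1.62 7.68 1.5 0 0 -0.14 5;1.62 7.68 1.5 0 0 -0.14 5;1.62 7.68 1.5 0 0 -0.14 5;1.62 7.68 1.5 0 0 -0.14 5")

```text
t: 5.7
position: [0.5134, 0.2029, 0.0917]
ee_rot: [-2.246, -2.195, 0.0]
contact_force: [-0.3, -0.2, -4.0]
width: 0.0271
grasp_force: 52.1
```

```bash
sleep 0; python3 - <<'E'
from h import *
s=sense(); print(s['position'],s['ee_rot'],s['width'],s['contact_force'])
c=cam('scene'); 
print([(m['p'],m['centre']) for m in mark_of('scene','housing_mid')])
cv2.imwrite('pics/c3.png',cv2.resize(c['pixels'][130:330,290:530,::-1],None,fx=3,fy=3,interpolation=2))
E
```

```text
[0.51338678 0.20291715 0.09170822] [-2.24576817e+00 -2.19493238e+00  3.46771492e-04] 0.02705146975932782 [-0.32762876 -0.19068968 -4.01147753]
[(0.82, [310.8, 219.1]), (0.8, [429.5, 215.2]), (0.65, [364.0, 184.7]), (0.6, [176.0, 224.1])]
```

View pics/c3.png

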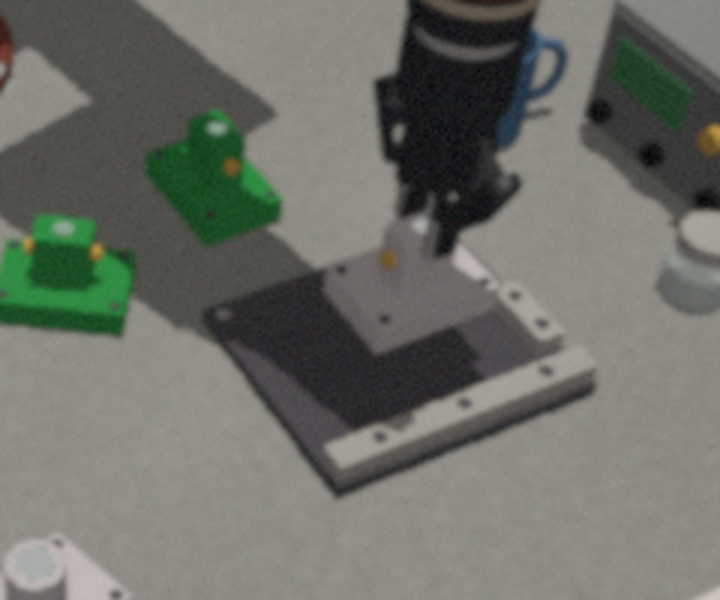

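Emit:
step_arm(series="0 -0.4 -0.5 0 0 0 5;0 -0.4 -0.9 0 0 0 5;0 -0.4 -1.0 0 0 0 5;0 -0.4 -1.0 0 0 0 5")

```text
t: 6.3
position: [0.5137, 0.1828, 0.0531]
ee_rot: [-2.253, -2.189, 0.001]
contact_force: [0.0, -0.3, -3.6]
width: 0.0267
grasp_force: 52.1
```

```bash
python3 - <<'E'
from h import *
np.set_printoptions(precision=4,suppress=True)
for n in ['scene','top']:
    c=cam(n); s=sense(); print(s['position'],s['contact_force'])
    for t,z in [('housing_mid',s['position'][2]+.0014),('nest',0),('rail',.012),('stop',.012)]:
        print(n,t,[(round(m['p'],2),at(c,m['centre'],z)) for m in mark_of(n,t)])
E
```

```text
[0.5141 0.183  0.0535] [ 0.6902 -0.304  -2.6386]
scene housing_mid [(0.92, array([0.3212, 0.1603, 0.0549])), (0.81, array([ 0.2549, -0.2605,  0.0549])), (0.58, array([0.5111, 0.1807, 0.0549])), (0.55, array([0.3751, 0.0068, 0.0549]))]
scene nest [(0.86, array([0.5137, 0.2036, 0.    ]))]
scene rail [(0.68, array([0.5904, 0.1964, 0.012 ]))]
scene stop [(0.74, array([0.5417, 0.2915, 0.012 ]))]
[0.5142 0.1832 0.0536] [ 0.5024  0.1937 -3.3664]
top housing_mid [(0.78, array([0.3412, 0.0185, 0.055 ])), (0.69, array([0.5065, 0.1835, 0.055 ])), (0.68, array([ 0.2355, -0.2403,  0.055 ])), (0.67, array([0.293 , 0.1712, 0.055 ]))]
top nest []
top rail [(0.58, array([0.5934, 0.1967, 0.012 ]))]
top stop []
```

Emit:
step_arm(series="0 0 -0.1 0 0 0 5;0 0 -0.2 0 0 0 5;0 0 -0.22 0 0 0 5;0 0 -0.22 0 0 0 5")

```text
t: 7.3
position: [0.5139, 0.1831, 0.0457]
ee_rot: [2.252, 2.19, 0.001]
contact_force: [-7.4, -0.7, 16.2]
width: 0.0268
grasp_force: 54.6
```

Emit:
step_arm(series="0 0 0 0 0 0 5;0 0 0 0 0 0 5;0.2 0 0.01 0 0 0 5;0.4 -0.01 0.01 0 0 0 5;0.6 -0.02 0.01 0 0 0 5;0.7 -0.02 0.01 0 0 0 5;0.7 -0.02 0.01 0 0 0 5")

```text
t: 8.18
position: [0.5405, 0.1825, 0.0457]
ee_rot: [-2.251, -2.189, 0.002]
contact_force: [-10.1, 0.6, 17.4]
width: 0.0266
grasp_force: 54.7
```

Emit:
step_arm(series="0.06 0 0 0 0 0 5;0.12 0 0 0 0 0 5;0.18 0 0 0 0 0 5;0.18 0 0 0 0 0 5")

```text
t: 8.68
position: [0.5472, 0.1824, 0.0458]
ee_rot: [-2.25, -2.189, 0.003]
contact_force: [-11.2, 0.5, 19.1]
width: 0.0267
grasp_force: 54.9
```

Emit:
step_arm(series="0.05 0 0 0 0 0 5;0.1 0 0 0 0 0 5;0.1 0 0 0 0 0 5")

```text
t: 9.05
position: [0.5474, 0.1824, 0.0459]
ee_rot: [-2.247, -2.187, 0.01]
contact_force: [-26.6, 0.1, 34.3]
width: 0.0266
grasp_force: 56.7
```

The housing is against the rail. I'll ease off a little and slide along it toward the stop.

Emit:
step_arm(series="-0.03 0 0.02 0 0 0 5;-0.03 0.2 0.02 0 0 0 5;-0.02 0.4 0.02 0 0 0 5;-0.02 0.6 0.02 0 0 0 5;-0.01 0.8 0.02 0 0 0 5;0 1.0 0.02 0 0 0 5;0 1.05 0.02 0 0 0 5;0 1.05 0.02 0 0 0 5")

```text
t: 10.05
position: [0.5484, 0.2192, 0.0461]
ee_rot: [2.253, 2.187, -0.019]
contact_force: [-20.0, -23.1, 28.5]
width: 0.0267
grasp_force: 56.0
```

Emit:
step_arm(series="-0.05 0 0.04 0 0 0 5;-0.05 0.08 0.04 0 0 0 5;-0.05 0.16 0.04 0 0 0 5;-0.05 0.16 0.04 0 0 0 5")

```text
t: 10.55
position: [0.5488, 0.2301, 0.0461]
ee_rot: [-2.251, -2.189, 0.006]
contact_force: [-5.8, -1.0, -2.7]
width: 0.0266
grasp_force: 52.2
```

```bash
python3 - <<'E'
from h import *
c=cam('scene'); print(sense()['position'],sense()['contact_force'])
for t,z in [('housing_mid',.047),('nest',0),('stop',.012)]:
    print(t,[(round(m['p'],2),at(c,m['centre'],z)) for m in mark_of('scene',t)])
cv2.imwrite('pics/c4.png',cv2.resize(c['pixels'][180:310,350:510,::-1],None,fx=4,fy=4,interpolation=2))
E
```

```text
[0.54875034 0.23009278 0.04602617] [-5.630538   -1.79443951 -3.44955525]
housing_mid [(0.92, array([ 0.23256759, -0.25878473,  0.047     ])), (0.81, array([0.54976267, 0.23890456, 0.047     ])), (0.81, array([0.31845158, 0.1621737 , 0.047     ])), (0.81, array([0.37161915, 0.00515333, 0.047     ]))]
nest [(0.75, array([0.51318514, 0.20453367, 0.        ]))]
stop [(0.62, array([0.53708111, 0.2926815 , 0.012     ]))]
```

View pics/c4.png

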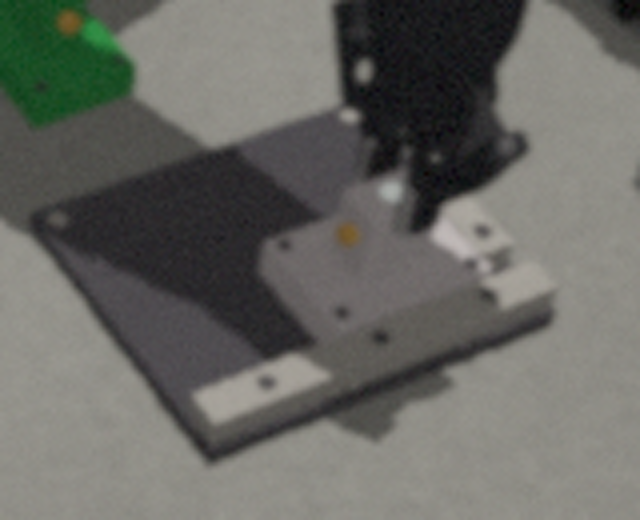

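The housing is flush along the rail and nearly at the stop (crop gap around (465,255)). Light down force, and on toward the stop.

Emit:
step_arm(series="0 0.05 -0.015 0 0 0 5;0 0.1 -0.015 0 0 0 5;0 0.15 -0.015 0 0 0 5;0 0.2 -0.015 0 0 0 5;0 0.2 -0.015 0 0 0 5")

```text
t: 11.38
position: [0.5489, 0.2354, 0.0461]
ee_rot: [2.252, 2.188, -0.011]
contact_force: [-7.9, -14.0, 6.8]
width: 0.0269
grasp_force: 53.4
```

Emit:
step_arm(series="0 0.05 0 0 0 0 5;0 0.1 0 0 0 0 5;0 0.1 0 0 0 0 5")

```text
t: 11.75
position: [0.5489, 0.2358, 0.0466]
ee_rot: [2.251, 2.182, -0.018]
contact_force: [-8.3, -28.4, 16.5]
width: 0.0265
grasp_force: 54.5
```

Butted against the stop, with the TCP stationary and Fy rising. I'll relax the push, open and retreat upward.

Emit:
step_arm(series="0 -0.12 0 0 0 0 5;0 -0.17 0 0 0 0 5;0 -0.17 0 0 0 0 45;0 -0.17 0 0 0 0 60;0 -0.17 0 0 0 0 70;0 -0.17 0 0 0 0 70;0 -0.17 0 0 0 0 70")

```text
t: 12.62
position: [0.5511, 0.2359, 0.0466]
ee_rot: [2.252, 2.19, 0.0]
contact_force: [0.2, 0.9, -0.2]
width: 0.0597
grasp_force: 0.0
```

Emit:
step_arm(series="0 0 0.5 0 0 0 70;0 0 1 0 0 0 70;0 0 2 0 0 0 70;0 0 3 0 0 0 70;-3 -3 3 0 0 0 70;-3 -3 3 0 0 0 70;-3 -3 3 0 0 0 70;-3 -3 3 0 0 0 70")

```text
t: 13.62
position: [0.4289, 0.1143, 0.1669]
ee_rot: [-2.254, -2.188, 0.001]
contact_force: [-1.1, 0.2, -0.1]
width: 0.0599
grasp_force: 0.0
```

```bash
python3 - <<'E'
from h import *
print(sense()['position'],sense()['contact_force'],sense()['width'])
for n in ['scene','top']:
    c=cam(n)
    for t,z in [('housing_mid',.047),('nest',0),('rail',.012)]:
        print(n,t,[(round(m['p'],2),at(c,m['centre'],z)) for m in mark_of(n,t)])
    if n=='scene': cv2.imwrite('pics/c5.png',cv2.resize(c['pixels'][180:310,350:510,::-1],None,fx=4,fy=4,interpolation=2))
E
```

```text
[0.42894209 0.11431586 0.16686603] [-1.08313465  0.23062004 -0.1215492 ] 0.05989937063099685
scene housing_mid [(0.93, array([0.54967622, 0.24003251, 0.047     ])), (0.6, array([0.31863534, 0.16015584, 0.047     ])), (0.57, array([ 0.24231984, -0.25827694,  0.047     ])), (0.33, array([0.54444877, 0.17588745, 0.047     ]))]
scene nest [(0.6, array([0.51010448, 0.20456581, 0.        ]))]
scene rail [(0.66, array([0.59683942, 0.19188197, 0.012     ]))]
top housing_mid [(0.95, array([ 0.23209222, -0.24275612,  0.047     ])), (0.63, array([0.34652169, 0.01478042, 0.047     ]))]
top nest []
top rail []
```

View pics/c5.png

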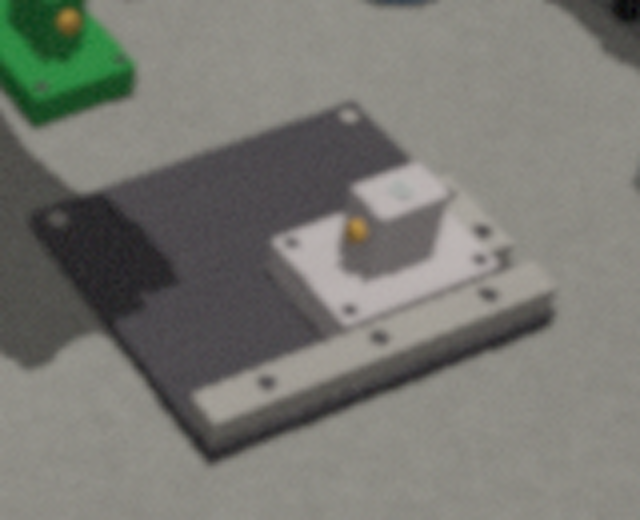

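The picture shows the housing flat in the corner, flush with the rail (crop 345–500, 260–320) and butted against the stop (crop 480,230), and released.

```bash
python3 -c "
from plant import job_done; print(job_done())"
```

```text
the job is handed in; nothing more can be done
None
```

I put the square-towered housing flat on the plate, pushed it down, slid it against the rail and then along it to the end stop, released it, and handed the job in at about 14 s; no verdict came back.

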